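# Pack the last two cartons and block the gap

### The arm

A 6-joint arm with a two-finger parallel gripper is mounted at the origin on the work surface. World frame = base frame: x ahead of the robot, y to its left, z up, the work surface at z = 0. Lengths are in m, angles in rad, forces in N, time in s.
With the tool pointing down it reaches from about 0.35 to 0.975 m from the base axis. Payload 17.4 kg.
Tool frame: the origin (TCP) lies at the very end of the fingers, on their centre line; the grasp point (between the pads) lies 19 mm behind it (robot.tcp_to_grasp is the distance from the TCP to the grasp point, in m); z points along the fingers, y is the line along which they close (so a half turn about z gives the same grasp; the last joint's range is limited). The gripper opens to 85 mm and grips with 20 to 120 N. Pads are 22 mm wide; open, the fingers measure 114 mm over their backs; the gripper's body (76 mm by 85 mm) begins 54 mm behind the grasp point. The pads swing forward as they close: fully open they stand 13 mm farther back than shut.
Start: joints at [-1.226, 0.116, 1.442, -0, 1.584, -0.038], TCP at [0.252, -0.626, 0.231] pointing down, gripper open.
Joint ranges: [-2.83, 2.83], [-0.83, 2.19], [0.07, 2.5], [-1.14, 4.28], [0.01, 3], [-2.97, 2.97]. Speed limits (rad/s): [1.89, 1.89, 2.22, 3.14, 3.14, 3.14].

### API

Orientations are given as a unit quaternion [x, y, z, w].
In Python, from station import robot, capture, camera_params, recognise, landmark_of gives the robot as it stands.
- The arm moves only by the shell command python3 -m handwheel 'ROWS' [OPENING] [FORCE]. ROWS is JSON, a list of rows, each a list of 2 entries, a list of its own where there are three numbers: the shift along the tool's x, y, z in mm, then the turn about the tool's z in degrees. A call has 1 to 5 rows; each row shifts and turns the commanded pose from where the row before left it, along the tool's axes as they then stand; what a row does not reach is not made up. A row lasts 1/12 s, in which the tool goes at most 41.7 mm and 7.16 degrees, less where a joint would pass 70% of its speed; a pose out of reach is approached as far as the arm can. A call is refused whole if a number of a shift passes 41.7 or a number of a turn 7.16, either way. A call with a gripper value outside its range is refused whole. OPENING is the finger opening in mm, from 0 to 85.4, set as the call begins (- or left out, the last holds). The fingers move at their own pace and stop on an object; FORCE is the grip in N (left out, the last holds). Time passes only in rows, so rows that do not move let the fingers close. It gives the time, the measured TCP pose, the force, the opening and the grip force at its end, in the units of the state.
- robot.get_state(): the state, without advancing time (a new reading comes with each control period).
- capture(name): name is "side" or "top" or "wrist"; returns (picture, depth): 400x640x3 uint8, red, green, blue; 400x640 float32, m along the optical axis (not along the pixel's ray), 0 where there is no reading.
- camera_params(name): a dict with "K" (3x3 intrinsics, pixels), "rvec" (rotation vector, rad) and "tvec" (3), from world to camera coordinates, as OpenCV has them. Camera axes: x right, y down, z forward; pixel columns grow to the right and rows downward; lengths in m; the calibration is good to about 2 mm. A picture is of the moment at which its call begins: read the wrist's pose just before it. camera_params takes no time and is no camera call; for the wrist camera it gives the pose at the moment of the call.
- robot.finish_job(): hands the job in; it is judged then, once.
Trained networks look in the newest picture that a camera, given by its name, has taken for a name from the list of things; names that differ only in an ending like _2 or _b are one class to them, and where a whole thing is asked for, a point or a joint stands for the part that bears it (a point fixed in the world has none). Each returns a list of dicts, best first, with "conf" (0 to 1); they miss things now and then, are a little off and sometimes report something else, mostly with a low value. They report only what shows in the picture. A call takes as long as a camera call. They do not tell look-alikes from the thing itself.
- recognise(camera, query): "box" ([left, top, right, bottom] as shares, 0 to 1, of the picture: columns of its width, rows of its height, round what is visible of it).
- landmark_of(camera, query): "position" ([column, row] as shares, 0 to 1, of the picture: columns of its width, rows of its height: a listed point, or the origin of a listed thing).
The state is a dict: "clock": time; "joints": joint angles; "qvel": joint speeds; "effort": joint torques, N m; "tcp_pos": TCP position; "tcp_rot": TCP orientation; "contact_force": force on the tool from outside, world axes, zero at the start; "ft_torque": the same for the moment, N m; "grip_width": finger opening in m; "grasp_force": force on a finger pad.
Only numpy, scipy, OpenCV 4.12 (cv2) and the standard library are available. Lean on these libraries where they do the work, as an engineer would, in place of code of your own. Each camera call takes 0.05 s, during which the arm holds its last target. There are 200 camera calls.

### The job

Collect the two finished cartons from the sealer's catch tray and set them down gently, without dropping them, upright in the empty lane of the tote: one at each end of the lane, turned so that their long side runs across it as in the packed lane beside it. Then push the tapered wood block, narrow foot down, fully to the floor of the gap between them so that they cannot shift along the lane. Leave the flat wood offcut, the cup and the jar where they are.

Things in the scene. Friction and masses are not known exactly. Their poses are not given: they have to be found in the camera images.
- carton1_c (a point): Centre of a sealed plain cardboard carton, 68 (its x) x 56 (its y) x 64 mm tall (z up), about 220 g, with a strip of paper tape along its x over the top. It stands on the open apron of the catch tray, on the 4 mm tray plate, turned up to 0.5 rad from the tray's x.
- carton2_c (a point): Centre of a second, identical carton. It stands on the 4 mm tray plate between the two guide rails, its 68 mm length (x) along them, 3 mm of play to each. The rails are higher than the carton, so there it can be taken only by its two end faces, 68 mm apart; over 25 mm is free beyond each end.
- rails (a point): Point on the plate of the fixed catch tray (4 mm above the bench), midway between the guide rails. y along the rails, towards the slide that comes from the machine; x across. Rails 62 mm apart inside, 4 mm thick, 170 mm long, tops 74 mm above the bench; a 14 mm high stop crosses them 80 mm towards -y. The slide starts 105 mm towards +y and rises at 24 degrees, 200 mm wide.
- tray: The sheet-metal catch tray: plate 280 (x) x 190 (y) x 4 mm, axes as rails, origin on the bench under the plate's centre. The rails are centred 67 mm towards its +x; the rest is the open apron, with lips 16 mm above the bench on its -x and -y sides.
- lane (a point): Centre of the inner floor (4 mm above the bench) of the tote's empty lane. y along the lane, x across, z up. It is 160 mm long, 84 mm wide inside. Its long walls (4 mm thick) stand 78 mm above this floor: no room for fingers at the ends of a carton standing across it. Its end walls (4 mm) are only 18 mm high above this floor, so a finger can pass over them outside the carton.
- tote: The fixed grey plastic tote, 180 (x) x 168 (y) mm, axes as the lane, origin on the bench under its centre. The empty lane is its +x half; the -x half is already packed with two fixed cartons and a wood filler, 65 mm high.
- block_c (a point): Centre of the blocking piece, a tapered plain wood block, about 120 g, standing on the bench: 100 mm tall (z up; foot 50 mm below this point), 50 mm along x; along y 43 mm thick, tapering over the lowest 36 mm to 28 mm at the foot. The gap is 48 mm when both cartons are at the ends; the taper pushes them out if a little off. In place, its y lies along the lane and its top is 36 mm above the cartons.
- offcut_c (a point): Centre of a flat wood offcut, 55 x 75 x 28 mm, lying on the bench; a bystander. It and the block may stand in each other's places.
- cup_c (a point): Centre of a terracotta-coloured cup, 72 mm across the rim, 85 mm tall, upright; a bystander.
- jar_c (a point): Centre of a closed glass jar, 64 mm across, 90 mm tall, upright; a bystander.
Not all that is in view belongs to the job. Leave any green, pink or purple look-alike of the part that bears carton2_c alone.

How it is judged:
By the outcome, as a careful person would: the job done as asked, in the order asked, and still so for the second after the job is handed in, with the robot touching nothing.
It also fails if it takes over 72 s, if anything falls off the work surface, if the arm or the gripper's body presses on something with over 40 N, if the wrist force passes 120 N, or if a joint passes its speed limit or range.

## Working session

There is one attempt and no reset: what is moved stays moved. The work goes in short steps, Python scripts to look and compute and a shell command to move; the robot and the scene stay as the last step left them, time stands still between calls to the robot, and variables do not carry over. Pictures are saved under pics/ and viewed, at most 10 in all, crops included, and the job is handed in when it is done.

```bash
mkdir -p pics; ls; cat > h.py <<'E'
import numpy as np, cv2
from station import robot, capture, camera_params, recognise, landmark_of
def cam(n):
    p=camera_params(n); R=cv2.Rodrigues(np.array(p["rvec"],float))[0]
    return np.array(p["K"],float),R,np.array(p["tvec"],float).ravel()
def unproj(c,u,v,d):
    K,R,t=c; d=np.asarray(d,float)
    X=np.stack([(u-K[0,2])/K[0,0]*d,(v-K[1,2])/K[1,1]*d,d],-1)
    return (X-t)@R
def atz(c,u,v,z):
    K,R,t=c; o=-R.T@t; r=R.T@np.array([(u-K[0,2])/K[0,0],(v-K[1,2])/K[1,1],1])
    return o+r*(z-o[2])/r[2]
def cloud(c,dep):
    v,u=np.mgrid[:400,:640]; P=unproj(c,u,v,dep); P[dep<=0]=np.nan; return P
def save(n,im): cv2.imwrite("pics/"+n,im[...,::-1])
E
python3 - <<'E'
from h import *
for n in("top","side"):
    c=cam(n); im,d=capture(n); save(n+"0.png",im); np.savez(n+"0.npz",d=d,im=im)
    for q in ["carton1_c","carton2_c","rails","tray","lane","tote","block_c","offcut_c","cup_c","jar_c"]:
        for r in landmark_of(n,q)[:3]:
            u,v=r["position"][0]*640,r["position"][1]*400
            dd=d[min(399,int(v)),min(639,int(u))]
            print(n,q,round(r["conf"],2),round(u),round(v),np.round(unproj(c,u,v,dd),3))
print({k:np.round(v,3) for k,v in robot.get_state().items()})
E
```

```text
pics
top carton1_c 0.61 219 270 [0.431 0.272 0.068]
top carton1_c 0.36 424 266 [ 0.455 -0.256  0.075]
top carton2_c 0.79 193 156 [0.728 0.357 0.062]
top carton2_c 0.78 305 133 [0.797 0.06  0.064]
top carton2_c 0.66 294 278 [0.414 0.078 0.064]
top rails 0.79 230 218 [0.565 0.25  0.067]
top tray 0.86 230 244 [0.494 0.26  0.003]
top lane 0.82 422 247 [ 0.501 -0.269  0.003]
top lane 0.25 307 175 [0.679 0.05  0.101]
top tote 0.63 423 266 [ 0.453 -0.265  0.04 ]
top block_c 0.96 304 174 [0.681 0.059 0.096]
top offcut_c 0.91 345 178 [ 0.684 -0.05   0.025]
top cup_c 0.87 449 178 [ 0.696 -0.344  0.006]
top jar_c 0.81 239 160 [0.715 0.227 0.09 ]
top jar_c 0.64 230 244 [0.494 0.261 0.005]
side carton1_c 0.83 349 297 [0.421 0.295 0.07 ]
side carton2_c 0.94 374 247 [0.405 0.113 0.057]
side carton2_c 0.74 287 283 [0.549 0.295 0.069]
side carton2_c 0.69 233 213 [0.789 0.086 0.057]
side rails 0.96 289 290 [0.542 0.305 0.059]
side tray 0.65 318 302 [0.492 0.266 0.004]
side lane 0.72 367 183 [ 0.494 -0.285  0.004]
side tote 0.85 382 186 [ 0.436 -0.193  0.053]
side block_c 0.66 271 219 [0.682 0.079 0.058]
side offcut_c 0.73 289 206 [ 0.679 -0.037  0.028]
side offcut_c 0.5 227 254 [0.712 0.25  0.066]
side cup_c 0.82 319 162 [ 0.673 -0.309  0.047]
side jar_c 0.89 224 255 [0.716 0.256 0.066]
side jar_c 0.7 367 183 [ 0.496 -0.284  0.004]
{'clock': np.float64(1.1), 'joints': array([-1.226,  0.116,  1.442,  0.   ,  1.584, -0.038]), 'qvel': array([-0.   , -0.   ,  0.   , -0.002, -0.   , -0.001]), 'effort': array([ 2.0000e-03, -7.3174e+01, -6.3265e+01,  0.0000e+00,  1.0000e-03,
       -0.0000e+00]), 'tcp_pos': array([ 0.252, -0.626,  0.231]), 'tcp_rot': array([0.982, 0.19 , 0.   , 0.   ]), 'contact_force': array([-0.817,  0.616,  0.4  ]), 'ft_torque': array([-0.033,  0.03 ,  0.011]), 'grasp_force': np.float64(0.0), 'grip_width': np.float64(0.085)}
```

View top.

View pics/top0.png

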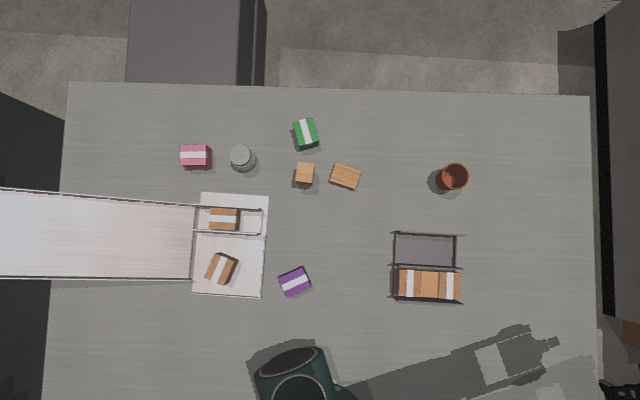

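View pics/side0.png

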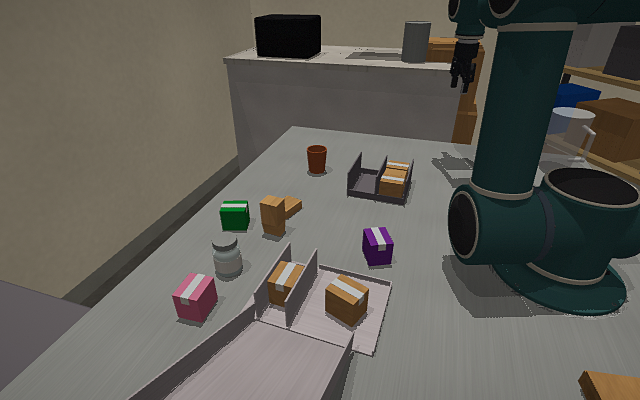

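```bash
cat >> h.py <<'E'
def rect(P,m):
    Q=P[m][:,:2].astype(np.float32); (c,s,a)=cv2.minAreaRect(Q*1000); return np.round(c,1),np.round(s,1),round(a,1),len(Q)
def near(P,x,y,r): return np.hypot(P[...,0]-x,P[...,1]-y)<r
E
python3 - <<'E'
from h import *
f=np.load("top0.npz"); im=f["im"].astype(int); c=cam("top"); P=cloud(c,f["d"]); z=P[...,2]
hsv=cv2.cvtColor(f["im"],cv2.COLOR_RGB2HSV); br=(hsv[...,1]>100)&(hsv[...,0]<22)
print("c1",rect(P,near(P,.432,.268,.055)&(z>.055)&(z<.085)))
print("c2",rect(P,near(P,.553,.27,.055)&(z>.055)&(z<.085)&br))
print("blk",rect(P,near(P,.681,.059,.045)&(z>.085)))
print("off",rect(P,near(P,.683,-.05,.055)&(z>.02)&(z<.035)))
m=near(P,.55,.25,.12)&(z>.066)&(z<.085)&~br
print("rails",rect(P,m))
m=near(P,.5,-.27,.2)&(z>.073)&(z<.095); print("tote walls",rect(P,m))
for zz in(.004,.068,.1):
  print(zz,{k:np.round(atz(c,*k,zz)[:2],3) for k in[(201,192),(269,196),(263,298),(192,293),(393,232),(457,234),(461,301),(393,299)]})
big=cv2.resize(f["im"][120:310,180:475],None,fx=2.7,fy=2.7,interpolation=cv2.INTER_CUBIC); save("crop0.png",big)
E
```

```text
c1 (array([432.1, 271. ]), array([56.5, 69.8]), 69.7, 606)
c2 (array([563.5, 269.1]), array([64.4, 53.1]), 88.3, 294)
blk (array([687.3,  56.5]), array([43. , 50.4]), 84.0, 340)
off (array([691.8, -52.4]), array([74.7, 54.7]), 73.6, 543)
rails (array([515. , 262.1]), array([169.9, 166.1]), 87.6, 541)
tote walls (array([ 530.2, -277.3]), array([167.7, 335.4]), 88.1, 456)
0.004 {(201, 192): array([0.637, 0.348]), (269, 196): array([0.631, 0.158]), (263, 298): array([0.352, 0.163]), (192, 293): array([0.36 , 0.357]), (393, 232): array([ 0.541, -0.189]), (457, 234): array([ 0.54 , -0.367]), (461, 301): array([ 0.358, -0.377]), (393, 299): array([ 0.359, -0.191])}
0.068 {(201, 192): array([0.631, 0.328]), (269, 196): array([0.626, 0.15 ]), (263, 298): array([0.362, 0.155]), (192, 293): array([0.37 , 0.338]), (393, 232): array([ 0.541, -0.177]), (457, 234): array([ 0.54 , -0.344]), (461, 301): array([ 0.369, -0.354]), (393, 299): array([ 0.369, -0.179])}
0.1 {(201, 192): array([0.628, 0.319]), (269, 196): array([0.623, 0.146]), (263, 298): array([0.368, 0.151]), (192, 293): array([0.375, 0.328]), (393, 232): array([ 0.54 , -0.171]), (457, 234): array([ 0.54 , -0.333]), (461, 301): array([ 0.374, -0.343]), (393, 299): array([ 0.374, -0.173])}
```

View pics/crop0.png

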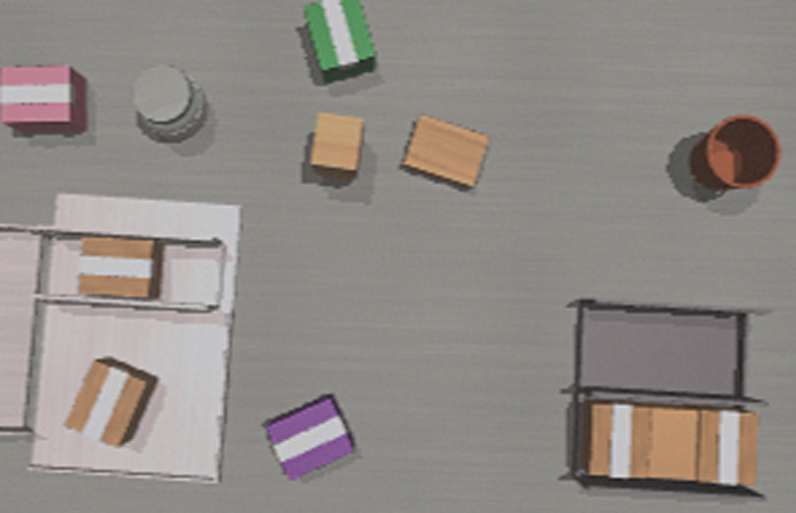

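Brown cartons at top px (221,269), free on the apron, and (224,219), between the rails, are the ones meant. The pink (195,156), green (305,133) and purple (294,282) boxes are look-alikes. The block is the small-topped tall piece at (304,173), and the offcut the flat one at (345,177). The crop confirms all of this.

Next I square the tool to the tote (yaw about −1.9°) and move over it for a wrist look.

```bash
cat >> h.py <<'E'
from scipy.spatial.transform import Rotation as Ro
def yaw():
    R=Ro.from_quat(robot.get_state()["tcp_rot"]).as_matrix(); return np.degrees(np.arctan2(R[1,0],R[0,0]))
def togo(x,y,z,yw=None):
    "tool-frame shift (mm) to world target from the present, after turning to yaw yw (deg)"
    s=robot.get_state(); p=np.array(s["tcp_pos"]); a=yaw()
    t=0 if yw is None else (a-yw+180)%360-180
    R=Ro.from_quat(s["tcp_rot"])*Ro.from_euler("z",t,degrees=True)
    print("clock",round(float(s["clock"]),2),"turn",round(t,2),"then shift",np.round(R.inv().apply(np.array([x,y,z])-p)*1000,1))
E
python3 -m handwheel '[[[0,0,0],6],[[0,0,0],6],[[0,0,0],6],[[0,0,0],5.8]]' 85
python3 - <<'E'
from h import *
K,R,t=cam("wrist"); print("cam pos",-R.T@t,"axis",R[2],"xaxis",R[0],K[0,0]); print(robot.get_state()["tcp_pos"],yaw())
togo(.45,-.27,.35,-1.9)
E
```

```text
clock: 1.43
tcp_pos: [0.2521, -0.6262, 0.2313]
tcp_rot: [1.0, -0.019, -0.0, 0.0]
contact_force: [0.9, 0.1, -0.3]
grip_width: 0.0848
grasp_force: 0.0
cam pos [ 0.33339246 -0.62929586  0.37304158] axis [-0.31281354  0.01359142 -0.94971731] xaxis [-0.03860772 -0.99925319 -0.0015839 ] 314.51944821596334
[ 0.25211778 -0.6261538   0.23131601] -2.169382567804142
clock 1.43 turn -0.27 then shift [ 186.  -362.5 -118.7]
```

```bash
python3 -m handwheel '[[[23,-32,-11],0],[[23,-32,-11],0],[[23,-32,-11],0],[[23,-32,-11],0],[[23,-32,-11],0]]' >/dev/null
python3 -m handwheel '[[[23,-32,-11],0],[[23,-32,-11],0],[[23,-32,-11],0],[[23,-32,-11],0],[[23,-32,-11],0]]' >/dev/null
python3 -m handwheel '[[[23,-32,-11],0],[[0,0,0],0]]'
python3 - <<'E'
from h import *
c=cam("wrist"); im,d=capture("wrist"); save("w_tote.png",im); np.savez("w_tote.npz",d=d,im=im,**dict(zip("KRt",c)))
for q in("lane","tote"):
    for r in landmark_of("wrist",q)[:2]:
        u,v=r["position"][0]*640,r["position"][1]*400; print(q,r["conf"],u,v,atz(c,u,v,.004 if q=="lane" else 0))
P=cloud(c,d); z=P[...,2]
w=(z>.074)&(z<.09)&near(P,.5,-.28,.2); print(rect(P,w))
q=P[w]; 
print("x hist",np.histogram(q[:,0]*1000,bins=range(350,570,4)))
w=(z>.016)&(z<.028)&near(P,.5,-.28,.14); q=P[w]; print("low y hist",np.histogram(q[:,1]*1000,bins=range(-390,-170,4)))
E
```

```text
clock: 2.43
tcp_pos: [0.5196, -0.2781, 0.3547]
tcp_rot: [1.0, -0.014, 0.002, 0.0]
contact_force: [0.1, -0.0, 0.5]
grip_width: 0.0849
grasp_force: 0.0
lane 0.92 316.03200000000004 167.12 [ 0.49537675 -0.27627537  0.004     ]
tote 0.77 313.088 191.68 [ 0.4535603  -0.27020197  0.        ]
(array([ 531.2, -275.7]), array([167.8, 336.4]), 88.0, 1920)
x hist (array([  0,   0,  18, 155, 299,  35,   0,   0,   0,   0,   0,   0,   0,
         0,   0,   0,   0,   0,   0,   0,   0,   0,   0,   0,   4, 213,
       312,  27,   0,   0,   0,   0,   0,   0,   0,   0,   0,   0,   0,
         0,   0,   0,   0,   0,   0,   0,   9, 248, 223,  14,   0,   0,
         0,   0]), array([350, 354, 358, 362, 366, 370, 374, 378, 382, 386, 390, 394, 398,
       402, 406, 410, 414, 418, 422, 426, 430, 434, 438, 442, 446, 450,
       454, 458, 462, 466, 470, 474, 478, 482, 486, 490, 494, 498, 502,
       506, 510, 514, 518, 522, 526, 530, 534, 538, 542, 546, 550, 554,
       558, 562, 566]))
low y hist (array([  0,   0,   0,   0,   0,   0,   0,  15, 121,  26,   9,   7,   8,
         8,   7,   8,   9,   6,  10,   7,   8,   7,   9,   7,   8,  10,
         7,   8,   7,  10,   6,  10,   8,   9,   7,   9,  10,   9,   8,
        10,   7,   7,   8,   8,   9,   8,   7,   8,  44, 119,   6,   0,
         0,   0]), array([-390, -386, -382, -378, -374, -370, -366, -362, -358, -354, -350,
       -346, -342, -338, -334, -330, -326, -322, -318, -314, -310, -306,
       -302, -298, -294, -290, -286, -282, -278, -274, -270, -266, -262,
       -258, -254, -250, -246, -242, -238, -234, -230, -226, -222, -218,
       -214, -210, -206, -202, -198, -194, -190, -186, -182, -178, -174]))
```

View pics/w_tote.png

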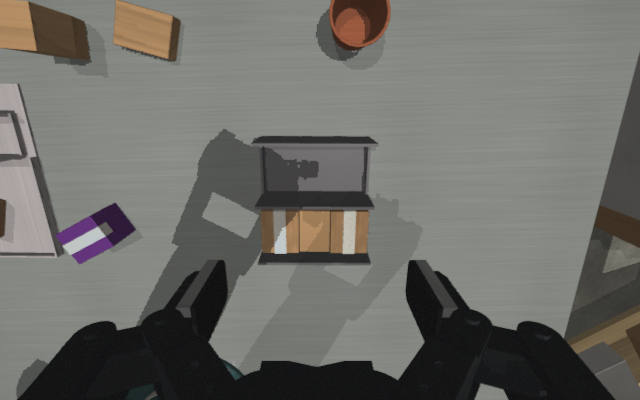

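The wrist view shows the empty lane at px (265–368, 145–195), upright and unobstructed, with the packed lane below it.

```bash
python3 - <<'E'
from h import *
f=np.load("w_tote.npz"); P=cloud((f["K"],f["R"],f["t"]),f["d"]); z=P[...,2]
w=(z>.074)&(z<.09)
for x0 in(.366,.454,.542):
    q=P[w&(abs(P[...,0]-x0)<.012)&(abs(P[...,1]+.277)<.12)]; k=np.polyfit(q[:,1],q[:,0],1)
    print(x0,np.degrees(np.arctan(k[0])),np.polyval(k,-.277),q[:,1].min(),q[:,1].max())
w=(z>.016)&(z<.028)&(abs(P[...,0]-.498)<.035)
for y0 in(-.357,-.195):
    q=P[w&(abs(P[...,1]-y0)<.012)]; k=np.polyfit(q[:,0],q[:,1],1); print(y0,np.degrees(np.arctan(k[0])),np.polyval(k,.498))
togo(.42,.265,.35,-20.3)
E
```

```text
0.366 2.0670086757968282 0.3666608624209762 -0.3537917354573406 -0.18625695364831626
0.454 1.8672390808814217 0.45439384453095344 -0.35658018743710723 -0.1898055805115275
0.542 1.8347550268465298 0.5420379196362229 -0.35935646401351623 -0.19224010771121475
-0.357 -1.8203349793120975 -0.356120082723792
-0.195 -2.0287101111252372 -0.19272588605291158
clock 2.58 turn 18.49 then shift [-280.5 -479.9    2.1]
```

```bash
python3 -m handwheel '[[[-3.6,-40.5,2.3],0],[[-3.6,-40.5,2.3],0],[[-3.6,-40.5,2.3],0],[[-3.6,-40.5,2.3],0],[[-3.6,-40.5,2.3],0]]' >/dev/null
python3 -m handwheel '[[[-3.6,-40.5,2.3],0],[[-3.6,-40.5,2.3],0],[[-3.6,-40.5,2.3],0],[[-3.6,-40.5,2.3],0],[[-3.6,-40.5,2.3],0]]' >/dev/null
python3 -m handwheel '[[[-3.6,-40.5,2.3],0],[[-3.6,-40.5,2.3],0],[[-3.6,-40.5,2.3],0],[[0,0,0],0]]'
python3 - <<'E'
from h import *
c=cam("wrist"); im,d=capture("wrist"); save("w_tray.png",im); np.savez("w_tray.npz",d=d,im=im,**dict(zip("KRt",c)))
P=cloud(c,d); z=P[...,2]
hsv=cv2.cvtColor(im,cv2.COLOR_RGB2HSV); br=(hsv[...,1]>100)&(hsv[...,0]<22)
print("c1",rect(P,near(P,.432,.271,.06)&(z>.06)&(z<.08)))
print("c2",rect(P,near(P,.563,.269,.05)&(z>.06)&(z<.08)&(br)), "z",np.median(z[near(P,.563,.269,.02)]))
w=(z>.070)&(z<.082)
for x0 in(.535,.60):
    q=P[w&~br&(abs(P[...,0]-x0)<.02)&(abs(P[...,1]-.25)<.1)]
    print("rail",x0,len(q),np.histogram(q[:,0]*1000,bins=range(510,630,4)) if len(q) else "")
togo(.432,.271,.16,-20.3)
E
```

```text
clock: 3.75
tcp_pos: [0.4861, 0.2492, 0.3208]
tcp_rot: [1.0, -0.015, -0.001, -0.0]
contact_force: [0.4, -0.4, -0.0]
grip_width: 0.0849
grasp_force: 0.0
c1 (array([433. , 273.7]), array([55.8, 69.3]), 68.7, 2085)
c2 (array([564.2, 271.5]), array([66.3, 55. ]), 88.2, 1749) z 0.06751356811726243
rail 0.535 502 (array([  0,   0,   0,   0, 191, 261,  50,   0,   0,   0,   0,   0,   0,
         0,   0,   0,   0,   0,   0,   0,   0,   0,   0,   0,   0,   0,
         0,   0,   0]), array([510, 514, 518, 522, 526, 530, 534, 538, 542, 546, 550, 554, 558,
       562, 566, 570, 574, 578, 582, 586, 590, 594, 598, 602, 606, 610,
       614, 618, 622, 626]))
rail 0.6 588 (array([  0,   0,   0,   0,   0,   0,   0,   0,   0,   0,   0,   0,   0,
         0,   0,   0,   0,   0,   0,   0,  94, 326, 167,   1,   0,   0,
         0,   0,   0]), array([510, 514, 518, 522, 526, 530, 534, 538, 542, 546, 550, 554, 558,
       562, 566, 570, 574, 578, 582, 586, 590, 594, 598, 602, 606, 610,
       614, 618, 622, 626]))
clock 3.8 turn 18.57 then shift [-59.3  -4.  161.2]
```

View pics/w_tray.png

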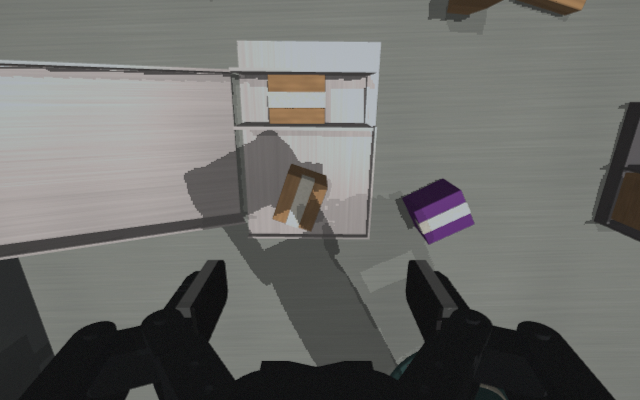

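Carton 1 shows at px (300,197) and carton 2 between the rails at (297,99), with both its ends free. Carton 1's measured size is 56×69 mm at z 68, and carton 2 is centred between the rails, which fits the description.

```bash
python3 -m handwheel '[[[0,0,0],6.4],[[0,0,0],6.4],[[0,0,0],6.3],[[-29.2,-1.9,25],0],[[-29.1,-1.8,25],0]]' 85 40 >/dev/null
python3 -m handwheel '[[[0,0,40],0],[[0,0,40],0],[[0,0,40],0],[[0,0,40],0],[[0,0,40],0]]' 
python3 -c "
from h import *
togo(.433,.2735,.027,-21)"
```

```text
clock: 4.63
tcp_pos: [0.434, 0.2675, 0.0707]
tcp_rot: [0.983, -0.183, 0.0, -0.0]
contact_force: [1.2, 1.4, 0.7]
grip_width: 0.085
grasp_force: 0.0
clock 4.63 turn -0.09 then shift [-3.1 -5.2 43.7]
```

```bash
python3 -m handwheel '[[[-3,-5,0],0],[[0,0,0],0]]' >/dev/null
python3 -c "
from h import *
togo(.433,.2735,.027,-21)"
python3 -m handwheel '[[[0,0,22],0],[[0,0,15],0],[[0,0,0],0]]'; python3 -c "
from h import *
togo(.433,.2735,.027,-21)"
```

```text
clock 4.8 turn -0.07 then shift [ 0.8  0.4 44.8]
clock: 5.05
tcp_pos: [0.4332, 0.2748, 0.036]
tcp_rot: [0.983, -0.182, 0.0, 0.0]
contact_force: [-0.8, 0.6, -0.8]
grip_width: 0.085
grasp_force: 0.0
clock 5.05 turn -0.01 then shift [0.3 1.3 9. ]
```

```bash
python3 -m handwheel '[[[0,1,8],0],[[0,0,0],0],[[0,0,0],0]]' 40 40
python3 -m handwheel '[[[0,0,0],0],[[0,0,0],0],[[0,0,0],0],[[0,0,0],0],[[0,0,0],0]]'
```

```text
clock: 5.3
tcp_pos: [0.4331, 0.2745, 0.0291]
tcp_rot: [0.983, -0.182, 0.001, -0.001]
contact_force: [-0.1, 0.4, -2.1]
grip_width: 0.0557
grasp_force: 42.9
clock: 5.72
tcp_pos: [0.4331, 0.2745, 0.029]
tcp_rot: [0.983, -0.182, 0.001, -0.0]
contact_force: [-0.6, -1.2, 7.5]
grip_width: 0.0555
grasp_force: 43.8
```

```bash
python3 -m handwheel '[[[0,0,-10],0],[[0,0,-40],0],[[0,0,-40],0],[[0,0,-40],0],[[0,0,-40],0]]'
python3 -m handwheel '[[[2,20,0],-6.4],[[3,30,0],-6.4],[[0,30,0],-6.3],[[0,0,0],0]]'
python3 -c "
from h import *
togo(.4999,-.2234,.2,-1.9)"
```

```text
clock: 6.13
tcp_pos: [0.4318, 0.274, 0.2003]
tcp_rot: [0.983, -0.182, 0.0, -0.0]
contact_force: [0.4, 2.1, -2.7]
grip_width: 0.0557
grasp_force: 43.9
clock: 6.47
tcp_pos: [0.4174, 0.1923, 0.1987]
tcp_rot: [1.0, -0.012, 0.001, 0.0]
contact_force: [0.0, 0.3, -1.8]
grip_width: 0.0554
grasp_force: 44.2
clock 6.47 turn 0.52 then shift [ 96.2 412.7  -0.9]
```

```bash
python3 -m handwheel '[[[8.7,37.5,0],0],[[8.7,37.5,0],0],[[8.7,37.5,0],0],[[8.7,37.5,0],0],[[8.7,37.5,0],0]]' >/dev/null
python3 -m handwheel '[[[8.7,37.5,0],0],[[8.7,37.5,0],0],[[8.7,37.5,0],0],[[8.7,37.5,0],0],[[8.7,37.5,0],0]]' >/dev/null
python3 -m handwheel '[[[8.7,37.5,0],0],[[0,0,0],0.5],[[0,0,0],0]]' 
python3 -c "
from h import *
togo(.4999,-.2234,.029,-1.9)
c=cam('wrist'); im,d=capture('wrist'); save('w_p1.png',im); np.savez('w_p1.npz',d=d,im=im,**dict(zip('KRt',c)))
P=cloud(c,d); z=P[...,2]; zt=robot.get_state()['tcp_pos'][2]
print(zt); w=(abs(z-(zt+.039))<.008)&near(P,.5,-.2234,.05); print(rect(P,w),np.median(z[w]))"
```

```text
clock: 7.55
tcp_pos: [0.5002, -0.2214, 0.1976]
tcp_rot: [1.0, -0.022, -0.0, -0.0]
contact_force: [0.1, 1.2, -1.9]
grip_width: 0.0556
grasp_force: 44.6
clock 7.55 turn -0.67 then shift [-1.000e-01  2.100e+00  1.686e+02]
0.19769940193873858
(array([ 503.6, -223.3]), array([97.9, 64.2]), 87.3, 21136) 0.2358238184070871
```

```bash
python3 -m handwheel '[[[0,1.5,35],-0.6],[[0,0,35],0],[[0,0,20],0],[[0,0,0],0]]'
python3 -c "
from h import *
f=np.load('w_p1.npz'); P=cloud((f['K'],f['R'],f['t']),f['d']); z=P[...,2]
w=(abs(z-.2358)<.005)&(abs(P[...,1]+.2234)<.015); print(np.percentile(P[w][:,0],[0.5,99.5]))
togo(.4999,-.2234,.029,-1.9)"
```

```text
clock: 7.93
tcp_pos: [0.4985, -0.2193, 0.1033]
tcp_rot: [1.0, -0.015, -0.003, -0.001]
contact_force: [-0.2, 0.7, -3.0]
grip_width: 0.0552
grasp_force: 44.5
[0.47598707 0.53520657]
clock 7.93 turn 0.21 then shift [ 1.9  4.3 74.3]
```

```bash
python3 -m handwheel '[[[1,4.2,0],0.2],[[0,0,0],0]]' >/dev/null; python3 -m handwheel '[[[0,0,20],0],[[0,0,20],0],[[0,0,15],0],[[0,0,0],0]]'
python3 -c "
from h import *
togo(.4999,-.2234,.029,-1.9)"
```

```text
clock: 8.43
tcp_pos: [0.5008, -0.2254, 0.0516]
tcp_rot: [1.0, -0.017, -0.001, -0.0]
contact_force: [0.2, 0.7, -3.1]
grip_width: 0.0556
grasp_force: 44.6
clock 8.43 turn -0.06 then shift [-1.  -1.9 22.6]
```

```bash
python3 -m handwheel '[[[-1,-1.5,3],0],[[0,0,8],0],[[0,0,5],0],[[0,0,0],0]]'
python3 -m handwheel '[[[0,0,3],0],[[0,0,0],0]]'
python3 -c "
from h import *
togo(.4999,-.2234,.029,-1.9)"
```

```text
clock: 8.77
tcp_pos: [0.5001, -0.2241, 0.0361]
tcp_rot: [1.0, -0.017, -0.0, -0.0]
contact_force: [-0.3, 0.6, -3.0]
grip_width: 0.0556
grasp_force: 44.6
clock: 8.93
tcp_pos: [0.5002, -0.2242, 0.0333]
tcp_rot: [1.0, -0.017, -0.0, -0.0]
contact_force: [-0.3, -0.4, -2.8]
grip_width: 0.0556
grasp_force: 44.6
clock 8.93 turn -0.07 then shift [-0.4 -0.7  4.3]
```

```bash
python3 -m handwheel '[[[0,-1,2],0],[[0,0,1.5],0],[[0,0,0],0]]'
python3 -m handwheel '[[[0,0,1],0],[[0,0,0],0]]'
```

```text
clock: 9.18
tcp_pos: [0.5002, -0.2231, 0.0297]
tcp_rot: [1.0, -0.017, -0.0, -0.0]
contact_force: [0.0, 0.7, -1.4]
grip_width: 0.0557
grasp_force: 44.6
clock: 9.35
tcp_pos: [0.5003, -0.2232, 0.0291]
tcp_rot: [1.0, -0.017, 0.0, 0.0]
contact_force: [0.3, 0.5, -2.3]
grip_width: 0.0555
grasp_force: 44.7
```

```bash
python3 -m handwheel '[[[0,0,0.7],0],[[0,0,0],0]]'; python3 -m handwheel '[[[0,0,0.7],0],[[0,0,0],0]]'
```

```text
clock: 9.52
tcp_pos: [0.5004, -0.2233, 0.029]
tcp_rot: [1.0, -0.017, 0.0, 0.0]
contact_force: [-3.6, 1.2, 7.3]
grip_width: 0.0554
grasp_force: 45.8
clock: 9.68
tcp_pos: [0.5006, -0.2234, 0.029]
tcp_rot: [1.0, -0.017, 0.0, 0.0]
contact_force: [-7.3, 2.7, 15.0]
grip_width: 0.0553
grasp_force: 46.7
```

```bash
python3 -m handwheel '[[[0,0,-1],0],[[0,0,0],0],[[0,0,0],0],[[0,0,0],0]]' 74; python3 -m handwheel '[[[0,0,-20],0],[[0,0,-40],0],[[0,0,-40],0],[[0,0,-40],0],[[0,0,0],0]]'
python3 - <<'E'
from h import *
c=cam("wrist"); im,d=capture("wrist"); np.savez("w_c.npz",d=d,im=im,**dict(zip("KRt",c)))
P=cloud(c,d); z=P[...,2]; w=(abs(z-.068)<.005)&near(P,.4999,-.2234,.045); print(rect(P,w),np.median(z[w]))
print("expect .4999 -.2234")
togo(.564,.2715,.16,-1.8)
E
```

```text
clock: 10.02
tcp_pos: [0.5003, -0.2232, 0.0284]
tcp_rot: [1.0, -0.017, 0.0, 0.0]
contact_force: [0.8, -1.2, 0.0]
grip_width: 0.0739
grasp_force: 0.0
clock: 10.43
tcp_pos: [0.5024, -0.2242, 0.1769]
tcp_rot: [1.0, -0.017, 0.005, 0.002]
contact_force: [0.1, -0.4, 1.7]
grip_width: 0.0738
grasp_force: 0.0
(array([ 496. , -223.1]), array([56. , 78.8]), 88.1, 5302) 0.0672671721054715
expect .4999 -.2234
clock 10.48 turn -0.17 then shift [  46.6 -497.2   11.9]
```

```bash
python3 -m handwheel '[[[3.6,-38.2,0],0],[[3.6,-38.2,0],0],[[3.6,-38.2,0],0],[[3.6,-38.2,0],0],[[3.6,-38.2,0],0]]' 85 >/dev/null
python3 -m handwheel '[[[3.6,-38.2,0],0],[[3.6,-38.2,0],0],[[3.6,-38.2,0],0],[[3.6,-38.2,0],0],[[3.6,-38.2,0],0]]' >/dev/null
python3 -m handwheel '[[[3.6,-38.2,0],0],[[3.6,-38.2,0],0],[[3.6,-38.2,0],0],[[0,0,0],0]]'
python3 - <<'E'
from h import *
c=cam("wrist"); im,d=capture("wrist"); save("w_c2.png",im)
P=cloud(c,d); z=P[...,2]; hsv=cv2.cvtColor(im,cv2.COLOR_RGB2HSV); br=(hsv[...,1]>100)&(hsv[...,0]<22)
w=(abs(z-.068)<.006)&near(P,.564,.2715,.055)&br; print(rect(P,w),np.median(z[w]))
togo(.564,.2715,.09,-1.8)
E
```

```text
clock: 11.65
tcp_pos: [0.5637, 0.2767, 0.1667]
tcp_rot: [1.0, -0.015, -0.001, -0.0]
contact_force: [1.0, -0.4, -1.0]
grip_width: 0.0853
grasp_force: 0.0
(array([564.5, 271.2]), array([66.8, 55.9]), 88.0, 3485) 0.06706858850377162
clock 11.7 turn 0.02 then shift [ 0.7  2.7 76.7]
```

```bash
python3 -m handwheel '[[[0.8,2.7,38],0],[[0,0,38],0],[[0,0,0],0],[[0,0,0],0]]' >/dev/null
python3 -c "
from h import *
togo(.5645,.2712,.03,-1.8)"
```

```text
clock 12.03 turn -0.2 then shift [ 0.9 -3.6 60.8]
```

```bash
python3 -m handwheel '[[[0.5,-3,0],0],[[0,0,0],0],[[0,0,0],0]]' >/dev/null
python3 -c "
from h import *
togo(.5645,.2712,.03,-1.8)"
```

```text
clock 12.28 turn -0.17 then shift [-1.9  1.1 64.9]
```

```bash
python3 -m handwheel '[[[-1,1,20],0],[[0,0,20],0],[[0,0,0],0]]' 
python3 -c "
from h import *
togo(.5645,.2712,.03,-1.8)"
```

```text
clock: 12.53
tcp_pos: [0.5633, 0.2703, 0.0502]
tcp_rot: [1.0, -0.017, -0.001, 0.001]
contact_force: [-0.6, -0.3, -0.5]
grip_width: 0.0847
grasp_force: 0.0
clock 12.53 turn -0.17 then shift [ 1.2 -1.  20.2]
```

```bash
python3 -m handwheel '[[[0.5,-0.5,14],0],[[0,0,4],0],[[0,0,0],0],[[0,0,0],0]]'
python3 -m handwheel '[[[0,0,0],0],[[0,0,0],0],[[0,0,0],0],[[0,0,0],0]]' 50 40
```

```text
clock: 12.87
tcp_pos: [0.5651, 0.2714, 0.0351]
tcp_rot: [1.0, -0.017, 0.0, -0.0]
contact_force: [1.0, 0.1, 0.4]
grip_width: 0.0852
grasp_force: 0.0
clock: 13.2
tcp_pos: [0.5654, 0.2715, 0.0356]
tcp_rot: [1.0, -0.017, 0.001, -0.0]
contact_force: [-0.4, -0.6, 5.7]
grip_width: 0.067
grasp_force: 46.5
```

```bash
python3 -m handwheel '[[[0,0,-10],0],[[0,0,-40],0],[[0,0,-40],0],[[0,0,-30],0],[[0,0,0],0]]'
python3 -m handwheel '[[[-30,0,0],0],[[-40,0,0],0],[[-40,0,0],0],[[-15,0,0],0],[[0,0,0],0]]'
python3 -c "
from h import *
togo(.44,.265,.0355,-1.8)"
```

```text
clock: 13.62
tcp_pos: [0.5668, 0.2721, 0.1627]
tcp_rot: [1.0, -0.017, 0.004, -0.002]
contact_force: [0.4, 0.2, -2.2]
grip_width: 0.0671
grasp_force: 47.4
clock: 14.03
tcp_pos: [0.4371, 0.2757, 0.1548]
tcp_rot: [1.0, -0.016, -0.0, -0.0]
contact_force: [0.3, -0.9, -3.1]
grip_width: 0.067
grasp_force: 47.2
clock 14.03 turn -0.08 then shift [  3.2  10.6 119.3]
```

```bash
python3 -m handwheel '[[[3,8,35],0],[[0,0,35],0],[[0,0,25],0],[[0,0,10],0],[[0,0,0],0]]'
python3 -m handwheel '[[[0,0,5],0],[[0,0,3],0],[[0,0,0],0]]'
```

```text
clock: 14.45
tcp_pos: [0.4419, 0.2668, 0.0473]
tcp_rot: [1.0, -0.017, -0.002, 0.001]
contact_force: [0.1, 0.3, -2.1]
grip_width: 0.0674
grasp_force: 47.0
clock: 14.7
tcp_pos: [0.4432, 0.2677, 0.0423]
tcp_rot: [1.0, -0.017, 0.001, -0.0]
contact_force: [-0.3, 0.0, -2.6]
grip_width: 0.0674
grasp_force: 47.2
```

```bash
python3 -m handwheel '[[[0,0,2],0],[[0,0,0],0]]'
```

```text
clock: 14.87
tcp_pos: [0.4429, 0.2676, 0.04]
tcp_rot: [1.0, -0.017, 0.0, -0.0]
contact_force: [0.1, -0.4, -1.9]
grip_width: 0.0672
grasp_force: 47.2
```

```bash
python3 -m handwheel '[[[0,0,2],0],[[0,0,1],0],[[0,0,0],0]]';  python3 -m handwheel '[[[0,0,1],0],[[0,0,0],0]]'; python3 -m handwheel '[[[0,0,0.7],0],[[0,0,0],0]]'
```

```text
clock: 15.12
tcp_pos: [0.4426, 0.2674, 0.0364]
tcp_rot: [1.0, -0.017, -0.0, 0.0]
contact_force: [-0.2, 0.6, -2.3]
grip_width: 0.0673
grasp_force: 47.2
clock: 15.28
tcp_pos: [0.4427, 0.2675, 0.0356]
tcp_rot: [1.0, -0.017, 0.0, -0.0]
contact_force: [-0.2, 0.1, -1.8]
grip_width: 0.067
grasp_force: 47.3
clock: 15.45
tcp_pos: [0.4428, 0.2676, 0.0356]
tcp_rot: [1.0, -0.017, 0.0, -0.0]
contact_force: [-4.6, -2.2, 8.7]
grip_width: 0.0669
grasp_force: 48.5
```

```bash
python3 -m handwheel '[[[0,0,0],0],[[0,0,0],0],[[0,0,0],0]]' 85; python3 -m handwheel '[[[0,0,-20],0],[[0,0,-35],0],[[0,0,-20],0],[[0,0,0],-6.9],[[0,0,0],-6.9]]' >/dev/null
python3 -m handwheel '[[[0,0,0],-6.9],[[0,0,0],-6.9],[[0,0,0],-6.9],[[0,0,0],-6.9],[[0,0,0],-6.9]]'>/dev/null
python3 -m handwheel '[[[0,0,0],-6.9],[[0,0,0],-6.9],[[0,0,0],-6.9],[[0,0,0],-6.9],[[0,0,0],-6.9]]'>/dev/null
python3 -m handwheel '[[[0,0,0],-7],[[0,0,0],0],[[0,0,0],0]]'
python3 - <<'E'
from h import *
togo(.4428,.2676,.029,88.2)
c=cam("wrist"); im,d=capture("wrist"); save("w_c3.png",im)
P=cloud(c,d); z=P[...,2]
w=(abs(z-.068)<.006)&near(P,.4428,.2676,.055); print(rect(P,w),np.median(z[w]))
E
```

```text
clock: 15.7
tcp_pos: [0.4428, 0.2675, 0.0349]
tcp_rot: [1.0, -0.017, 0.0, -0.0]
contact_force: [0.2, 0.2, 0.6]
grip_width: 0.0852
grasp_force: 0.0
clock: 17.2
tcp_pos: [0.4427, 0.2675, 0.1098]
tcp_rot: [0.722, 0.692, 0.0, -0.0]
contact_force: [-0.3, 0.1, 0.2]
grip_width: 0.0851
grasp_force: 0.0
clock 17.2 turn -0.59 then shift [ 0.1  0.1 80.8]
(array([441.8, 267.8]), array([69.7, 56.3]), 88.0, 8753) 0.06717693881582844
```

```bash
python3 -m handwheel '[[[0,-1,30],-0.6],[[0,0,30],0],[[0,0,13],0],[[0,0,5],0],[[0,0,0],0]]'
python3 -c "
from h import *
togo(.4418,.2676,.029,88.2)"
```

```text
clock: 17.67
tcp_pos: [0.4414, 0.2673, 0.0312]
tcp_rot: [0.717, 0.697, -0.001, -0.0]
contact_force: [-0.7, 0.8, 0.7]
grip_width: 0.085
grasp_force: 0.0
clock 17.67 turn 0.14 then shift [0.3 0.4 2.2]
```

```bash
python3 -m handwheel '[[[0,0,1],0],[[0,0,0],0],[[0,0,0],0],[[0,0,0],0],[[0,0,0],0]]' 40 40
python3 -m handwheel '[[[0,0,-10],0],[[0,0,-40],0],[[0,0,-40],0],[[0,0,-40],0],[[0,0,-40],0]]'
python3 -m handwheel '[[[0,0,0],6.9],[[0,0,0],6.9],[[0,0,0],6.9],[[0,0,0],6.9],[[0,0,0],6.9]]'>/dev/null
python3 -m handwheel '[[[0,0,0],6.9],[[0,0,0],6.9],[[0,0,0],6.9],[[0,0,0],6.9],[[0,0,0],6.9]]'>/dev/null
python3 -m handwheel '[[[0,0,0],6.9],[[0,0,0],6.9],[[0,0,0],6.9],[[0,0,0],0],[[0,0,0],0]]'
python3 -c "
from h import *
togo(.4965,-.3254,.2,-1.9)"
```

```text
clock: 18.08
tcp_pos: [0.4424, 0.2679, 0.0324]
tcp_rot: [0.717, 0.697, 0.001, 0.0]
contact_force: [-1.3, -0.5, 7.2]
grip_width: 0.0558
grasp_force: 43.6
clock: 18.5
tcp_pos: [0.4412, 0.2672, 0.2037]
tcp_rot: [0.717, 0.697, 0.0, 0.0]
contact_force: [0.7, 1.2, -2.9]
grip_width: 0.0551
grasp_force: 44.2
clock: 19.75
tcp_pos: [0.4416, 0.2674, 0.2014]
tcp_rot: [1.0, -0.009, 0.0, -0.0]
contact_force: [0.1, 0.1, -2.6]
grip_width: 0.0553
grasp_force: 44.3
clock 19.75 turn 0.85 then shift [ 74.6 590.7   1.4]
```

```bash
python3 -m handwheel '[[[5,39.4,0],0.8],[[5,39.4,0],0],[[5,39.4,0],0],[[5,39.4,0],0],[[5,39.4,0],0]]' >/dev/null
python3 -m handwheel '[[[5,39.4,0],0],[[5,39.4,0],0],[[5,39.4,0],0],[[5,39.4,0],0],[[5,39.4,0],0]]' >/dev/null
python3 -m handwheel '[[[5,39.4,0],0],[[5,39.4,0],0],[[5,39.4,0],0],[[5,39.4,0],0],[[5,39.4,0],0]]' >/dev/null
python3 -m handwheel '[[[0,0,0],0],[[0,0,0],0],[[0,0,0],0]]'
python3 - <<'E'
from h import *
togo(.4965,-.3254,.1,-1.9)
c=cam("wrist"); im,d=capture("wrist"); save("w_c4.png",im)
P=cloud(c,d); z=P[...,2]; s=robot.get_state()["tcp_pos"]; zz=s[2]+.036
w=(abs(z-zz)<.007)&(abs(P[...,1]-s[1])<.015)&(abs(P[...,0]-s[0])<.05); print(s,np.percentile(P[w][:,0],[.5,99.5]),np.median(z[w]))
E
```

```text
clock: 21.25
tcp_pos: [0.4957, -0.3256, 0.2008]
tcp_rot: [1.0, -0.017, -0.0, -0.0]
contact_force: [-0.4, -0.2, -2.5]
grip_width: 0.0554
grasp_force: 44.8
clock 21.25 turn -0.04 then shift [ 8.000e-01 -1.000e-01  1.008e+02]
[ 0.49584392 -0.32502937  0.20097401] [0.4680018  0.53099518] 0.23573559721694054
```

```bash
python3 -m handwheel '[[[0,0,35],0],[[0,0,35],0],[[0,0,25],0],[[0,0,0],0],[[0,0,0],0]]'
python3 -c "
from h import *
togo(.4965,-.3254,.0325,-1.9)"
```

```text
clock: 21.72
tcp_pos: [0.4957, -0.3246, 0.1059]
tcp_rot: [1.0, -0.017, -0.001, -0.0]
contact_force: [0.1, 0.2, -0.3]
grip_width: 0.0558
grasp_force: 44.6
clock 21.72 turn -0.04 then shift [ 0.9  0.9 73.4]
```

```bash
python3 -m handwheel '[[[0,0.5,25],0],[[0,0,20],0],[[0,0,7],0],[[0,0,0],0],[[0,0,0],0]]'
python3 -c "
from h import *
togo(.4965,-.3254,.0325,-1.9)"
```

```text
clock: 22.13
tcp_pos: [0.4966, -0.3265, 0.0559]
tcp_rot: [1.0, -0.018, 0.001, 0.001]
contact_force: [0.7, -0.4, -2.4]
grip_width: 0.0556
grasp_force: 44.7
clock 22.13 turn -0.13 then shift [-0.2 -1.1 23.4]
```

```bash
python3 -m handwheel '[[[0,-1,8],0],[[0,0,6],0],[[0,0,3],0],[[0,0,2],0],[[0,0,0],0]]'
python3 -c "
from h import *
togo(.4965,-.3254,.0325,-1.9)"
```

```text
clock: 22.55
tcp_pos: [0.4957, -0.3251, 0.0344]
tcp_rot: [1.0, -0.018, -0.0, -0.0]
contact_force: [-0.5, 0.2, -2.3]
grip_width: 0.0555
grasp_force: 44.8
clock 22.55 turn -0.17 then shift [0.8 0.3 1.9]
```

```bash
python3 -m handwheel '[[[0.5,0,1],0],[[0,0,0.7],0],[[0,0,0],0]]'; python3 -m handwheel '[[[0,0,0.8],0],[[0,0,0],0]]'; python3 -m handwheel '[[[0,0,0.7],0],[[0,0,0],0]]'
```

```text
clock: 22.8
tcp_pos: [0.4964, -0.3253, 0.0331]
tcp_rot: [1.0, -0.018, 0.0, 0.0]
contact_force: [-0.1, -0.6, -1.1]
grip_width: 0.0552
grasp_force: 44.8
clock: 22.97
tcp_pos: [0.4965, -0.3253, 0.0324]
tcp_rot: [1.0, -0.018, 0.0, 0.0]
contact_force: [-0.9, -0.6, -1.1]
grip_width: 0.0553
grasp_force: 44.8
clock: 23.13
tcp_pos: [0.4965, -0.3254, 0.0324]
tcp_rot: [1.0, -0.018, 0.0, 0.0]
contact_force: [-3.8, 1.9, 6.0]
grip_width: 0.0556
grasp_force: 45.8
```

```bash
python3 -m handwheel '[[[0,0,-1],0],[[0,0,0],0],[[0,0,0],0],[[0,0,0],0]]' 74; python3 -m handwheel '[[[0,0,-20],0],[[0,0,-40],0],[[0,0,-40],0],[[0,0,-40],0],[[0,0,-40],0]]'
python3 -m handwheel '[[[0,0,-30],0],[[0,-30,0],0],[[0,-30,0],0],[[0,0,0],0]]'
python3 - <<'E'
from h import *
c=cam("wrist"); im,d=capture("wrist"); save("w_c5.png",im)
P=cloud(c,d); z=P[...,2]
for x,y in((.4999,-.2234),(.4965,-.3254)):
  w=(abs(z-.068)<.005)&near(P,x,y,.045)&(P[...,0]>.465); print(rect(P,w),np.median(z[w]))
togo(.687,.0575,.26,-6)
E
```

```text
clock: 23.47
tcp_pos: [0.4964, -0.3253, 0.0326]
tcp_rot: [1.0, -0.018, 0.0, 0.0]
contact_force: [-1.7, 0.2, 0.9]
grip_width: 0.0739
grasp_force: 0.0
clock: 23.88
tcp_pos: [0.4961, -0.325, 0.2145]
tcp_rot: [1.0, -0.018, 0.0, -0.0]
contact_force: [1.3, -0.1, 0.5]
grip_width: 0.0743
grasp_force: 0.0
clock: 24.22
tcp_pos: [0.4988, -0.2622, 0.2435]
tcp_rot: [1.0, -0.017, 0.001, -0.0]
contact_force: [-1.0, -0.6, -0.4]
grip_width: 0.0741
grasp_force: 0.0
(array([ 501.2, -223.1]), array([55.9, 68.5]), 87.6, 3424) 0.06732015623867105
(array([ 498., -325.]), array([56.2, 67. ]), 88.1, 3354) 0.06717935393380331
clock 24.27 turn 4.05 then shift [ 153.7 -339.   -16.8]
```

View pics/w_c5.png

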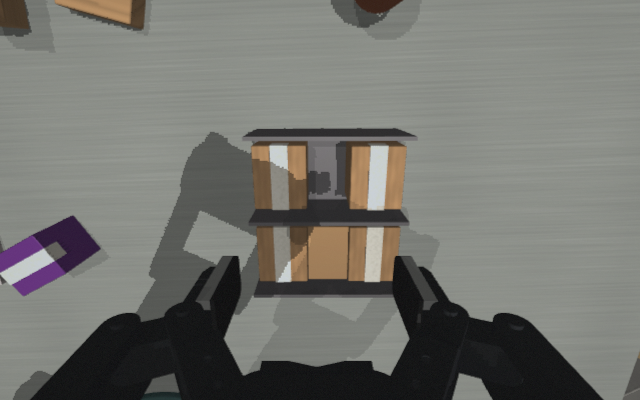

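Both cartons stand across the lane at px (280,175) and (378,175), one at each end, with a gap of about 46 mm between them. Next is the block.

```bash
python3 -m handwheel '[[[0,0,0],4],[[15.4,-33.9,-1.7],0],[[15.4,-33.9,-1.7],0],[[15.4,-33.9,-1.7],0],[[15.4,-33.9,-1.7],0]]' 85 >/dev/null
python3 -m handwheel '[[[15.4,-33.9,-1.7],0],[[15.4,-33.9,-1.7],0],[[15.4,-33.9,-1.7],0],[[15.4,-33.9,-1.7],0],[[15.4,-33.9,-1.7],0]]' >/dev/null
python3 -m handwheel '[[[15.4,-33.9,-1.7],0],[[0,0,0],0],[[0,0,0],0]]'
python3 - <<'E'
from h import *
c=cam("wrist"); im,d=capture("wrist"); save("w_b.png",im)
P=cloud(c,d); z=P[...,2]
w=(abs(z-.1)<.008)&near(P,.687,.0575,.05); print(rect(P,w),np.median(z[w]))
togo(.687,.0575,.074,-6)
E
```

```text
clock: 25.35
tcp_pos: [0.6882, 0.0566, 0.2585]
tcp_rot: [0.999, -0.052, -0.001, 0.0]
contact_force: [0.2, -0.2, 1.1]
grip_width: 0.0851
grasp_force: 0.0
(array([688.1,  58.9]), array([42.8, 50.9]), 82.9, 2190) 0.09909140789924945
clock 25.4 turn -0.02 then shift [ -0.8  -2.  184.7]
```

View pics/w_b.png

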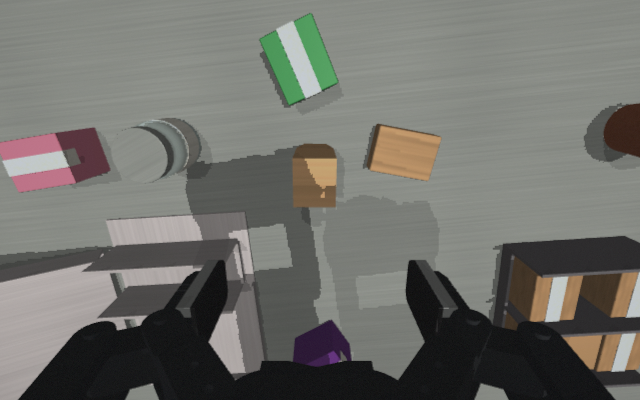

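```bash
python3 -m handwheel '[[[0,-3.4,40],0.8],[[0,0,40],0],[[0,0,30],0],[[0,0,20],0],[[0,0,0],0]]'
python3 -c "
from h import *
togo(.6881,.0588,.07,-6.8)"
```

```text
clock: 25.82
tcp_pos: [0.6857, 0.0573, 0.1244]
tcp_rot: [0.998, -0.061, -0.003, 0.0]
contact_force: [-0.5, -0.1, -0.5]
grip_width: 0.0852
grasp_force: 0.0
clock 25.82 turn -0.15 then shift [ 2.6 -1.9 54.3]
```

```bash
python3 -m handwheel '[[[2,-1.5,20],0],[[0,0,20],0],[[0,0,10],0],[[0,0,0],0],[[0,0,0],0]]'
python3 -c "
from h import *
togo(.6881,.0588,.07,-6.8)"
```

```text
clock: 26.23
tcp_pos: [0.6903, 0.0596, 0.0808]
tcp_rot: [0.998, -0.06, 0.0, 0.0]
contact_force: [0.6, -0.1, 0.5]
grip_width: 0.0851
grasp_force: 0.0
clock 26.23 turn -0.1 then shift [-2.1  1.  10.8]
```

```bash
python3 -m handwheel '[[[-2,1,8],0],[[0,0,3],0],[[0,0,0],0],[[0,0,0],0]]'
python3 -m handwheel '[[[0,0,0],0],[[0,0,0],0],[[0,0,0],0],[[0,0,0],0],[[0,0,0],0]]' 25 100
python3 -m handwheel '[[[0,0,-5],0],[[0,0,-15],0],[[0,0,-40],0],[[0,0,-40],0],[[0,0,-30],0]]'
python3 -c "
from h import *
togo(.4985,-.2741,.2,-1.9)"
```

```text
clock: 26.57
tcp_pos: [0.6879, 0.0594, 0.0689]
tcp_rot: [0.998, -0.06, 0.0, -0.0]
contact_force: [0.2, 0.4, 0.3]
grip_width: 0.085
grasp_force: 0.0
clock: 26.98
tcp_pos: [0.6882, 0.0594, 0.0692]
tcp_rot: [0.998, -0.06, 0.0, -0.0]
contact_force: [0.3, -0.6, 6.6]
grip_width: 0.0417
grasp_force: 101.8
clock: 27.4
tcp_pos: [0.688, 0.0594, 0.2033]
tcp_rot: [0.998, -0.06, 0.001, -0.0]
contact_force: [0.3, 0.3, 0.3]
grip_width: 0.0414
grasp_force: 101.2
clock 27.4 turn -4.97 then shift [-178.4  339.6    2.8]
```

```bash
python3 -m handwheel '[[[0,0,0],-5],[[-17.8,34,0],0],[[-17.8,34,0],0],[[-17.8,34,0],0],[[-17.8,34,0],0]]' >/dev/null
python3 -m handwheel '[[[-17.8,34,0],0],[[-17.8,34,0],0],[[-17.8,34,0],0],[[-17.8,34,0],0],[[-17.8,34,0],0]]' >/dev/null
python3 -m handwheel '[[[-17.8,34,0],0],[[0,0,0],0],[[0,0,0],0]]'
python3 - <<'E'
from h import *
togo(.4985,-.2741,.15,-1.9)
c=cam("wrist"); im,d=capture("wrist"); save("w_b2.png",im)
P=cloud(c,d); z=P[...,2]; s=robot.get_state()["tcp_pos"]
w=(abs(z-s[2]-.03)<.008)&near(P,s[0],s[1],.06)&(abs(P[...,1]-s[1])<.03); print(s,rect(P,w),np.median(z[w]))
E
```

```text
clock: 28.48
tcp_pos: [0.498, -0.2761, 0.1998]
tcp_rot: [1.0, -0.018, 0.0, 0.0]
contact_force: [0.8, -0.0, -1.3]
grip_width: 0.0417
grasp_force: 101.6
clock 28.48 turn -0.14 then shift [ 0.4 -2.  49.8]
[ 0.49867092 -0.27503869  0.19963192] (array([ 498.3, -274.2]), array([58.8, 51.5]), 87.8, 12339) 0.2297577694682431
```

```bash
python3 -m handwheel '[[[0,-1,25],0],[[0,0,20],0],[[0,0,0],0],[[0,0,0],0]]'
python3 -c "
from h import *
togo(.4985,-.2741,.073,-1.9)"
```

```text
clock: 28.87
tcp_pos: [0.4992, -0.2725, 0.1536]
tcp_rot: [1.0, -0.016, -0.001, -0.0]
contact_force: [-0.4, 0.7, -1.0]
grip_width: 0.0417
grasp_force: 101.6
clock 28.87 turn 0.11 then shift [-0.6  1.7 80.6]
```

```bash
python3 -m handwheel '[[[0,1.5,10],0],[[0,0,15],0],[[0,0,10],0],[[0,0,0],0],[[0,0,0],0]]'
python3 -c "
from h import *
togo(.4985,-.2741,.073,-1.9)"
```

```text
clock: 29.28
tcp_pos: [0.4989, -0.275, 0.1187]
tcp_rot: [1.0, -0.016, -0.0, -0.0]
contact_force: [0.7, -0.0, -0.5]
grip_width: 0.0417
grasp_force: 101.6
clock 29.28 turn 0.04 then shift [-0.5 -0.9 45.7]
```

```bash
python3 -m handwheel '[[[0,-1,7],0],[[0,0,8],0],[[0,0,8],0],[[0,0,0],0]]'
python3 -m handwheel '[[[0,0,5],0],[[0,0,5],0],[[0,0,4],0],[[0,0,0],0]]'
python3 -c "
from h import *
togo(.4985,-.2741,.073,-1.9)"
```

```text
clock: 29.62
tcp_pos: [0.4983, -0.2737, 0.0936]
tcp_rot: [1.0, -0.016, -0.001, -0.001]
contact_force: [0.1, 0.8, -2.5]
grip_width: 0.042
grasp_force: 101.7
clock: 29.95
tcp_pos: [0.4986, -0.274, 0.0805]
tcp_rot: [1.0, -0.016, -0.001, -0.0]
contact_force: [0.2, 0.9, -1.2]
grip_width: 0.0416
grasp_force: 101.7
clock 29.95 turn 0.03 then shift [-0.1  0.2  7.5]
```

```bash
python3 -m handwheel '[[[0,0,3],0],[[0,0,2.5],0],[[0,0,0],0]]'
python3 -m handwheel '[[[0,0,1.5],0],[[0,0,0],0]]'; python3 -m handwheel '[[[0,0,1],0],[[0,0,0],0]]'
```

```text
clock: 30.2
tcp_pos: [0.4988, -0.274, 0.0756]
tcp_rot: [1.0, -0.016, -0.0, -0.0]
contact_force: [0.6, -0.2, -2.2]
grip_width: 0.0414
grasp_force: 101.7
clock: 30.37
tcp_pos: [0.4989, -0.2741, 0.0745]
tcp_rot: [1.0, -0.016, -0.0, 0.0]
contact_force: [0.3, 0.3, -0.5]
grip_width: 0.0415
grasp_force: 101.7
clock: 30.53
tcp_pos: [0.4989, -0.2741, 0.0735]
tcp_rot: [1.0, -0.016, -0.0, -0.0]
contact_force: [-0.2, 0.1, -1.4]
grip_width: 0.0415
grasp_force: 101.7
```

```bash
python3 -m handwheel '[[[0,0,0.8],0],[[0,0,0],0]]'; python3 -m handwheel '[[[0,0,0.7],0],[[0,0,0],0]]';python3 -m handwheel '[[[0,0,0.6],0],[[0,0,0],0]]'
```

```text
clock: 30.7
tcp_pos: [0.4991, -0.2742, 0.0732]
tcp_rot: [1.0, -0.016, 0.0, 0.0]
contact_force: [0.3, -0.6, 2.1]
grip_width: 0.0417
grasp_force: 101.8
clock: 30.87
tcp_pos: [0.4993, -0.2743, 0.0732]
tcp_rot: [1.0, -0.016, 0.0, 0.0]
contact_force: [-1.8, 2.6, 8.5]
grip_width: 0.0416
grasp_force: 103.1
clock: 31.03
tcp_pos: [0.4994, -0.2743, 0.0731]
tcp_rot: [1.0, -0.016, 0.001, 0.0]
contact_force: [-4.7, 2.9, 15.0]
grip_width: 0.0413
grasp_force: 103.9
```

```bash
python3 -m handwheel '[[[0,0,-1],0],[[0,0,0],0],[[0,0,0],0],[[0,0,0],0]]' 75; python3 -m handwheel '[[[0,0,-15],0],[[0,0,-40],0],[[0,0,-40],0],[[0,0,-40],0],[[0,0,-40],0]]'
python3 -m handwheel '[[[0,0,0],0],[[0,0,0],0],[[0,0,0],0]]'
python3 - <<'E'
from h import *
c=cam("wrist"); im,d=capture("wrist"); save("w_end.png",im)
P=cloud(c,d); z=P[...,2]
for x,y,h in((.4999,-.2234,.068),(.4965,-.3254,.068),(.4985,-.2741,.104)):
  w=(abs(z-h)<.005)&near(P,x,y,.045)&(P[...,0]>.465); print(rect(P,w),np.median(z[w]))
E
```

```text
clock: 31.37
tcp_pos: [0.4989, -0.2741, 0.0723]
tcp_rot: [1.0, -0.016, -0.0, -0.0]
contact_force: [-0.2, -0.4, -0.0]
grip_width: 0.0751
grasp_force: 0.0
clock: 31.78
tcp_pos: [0.4986, -0.2739, 0.2493]
tcp_rot: [1.0, -0.016, -0.0, -0.0]
contact_force: [-0.4, 0.4, 0.2]
grip_width: 0.0748
grasp_force: 0.0
clock: 32.03
tcp_pos: [0.4989, -0.2741, 0.2468]
tcp_rot: [1.0, -0.016, -0.0, -0.0]
contact_force: [-0.1, 0.8, -1.0]
grip_width: 0.075
grasp_force: 0.0
(array([ 500.8, -226.6]), array([63.6, 69.2]), 86.7, 3326) 0.06735557702648731
(array([ 498.4, -322.1]), array([63.7, 66.8]), 89.7, 3181) 0.06724234195325385
(array([ 499.7, -274.7]), array([42.9, 50.4]), 89.2, 2367) 0.10313123118196676
```

View pics/w_end.png

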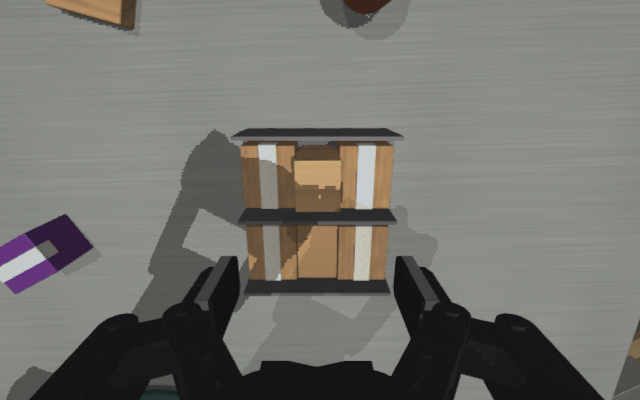

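The block stands at px (318,185), between the cartons at (268,175) and (367,175). Its top measures z 103 mm against the expected 104 mm, so it is on the floor.

```bash
python3 -c "
from station import robot
print(robot.finish_job())"
```

```text
the job is handed in; nothing more can be done
None
```

Job handed in at about 32 s: both cartons stand upright across the lane, one at each end, the block is down on the floor between them, and the offcut, cup, jar and look-alikes were not touched.

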